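Load the tea box into the packet rack behind its drop latch

ROBOT

A 6-joint arm with a two-finger parallel gripper is mounted at the origin on a cart in front of the work surface, level with it; the furniture and walls round the work are solid. World frame = base frame: x ahead of the robot, y to its left, z up, the work surface at z = 0. Lengths are in mm, angles in degrees, forces in N, time in s.
With the tool pointing down it reaches from about 350 to 850 mm from the base axis. Payload 8.1 kg.
Tool frame: the origin (TCP) lies on the mounting face of the last link; the fingertips stand 173 mm ahead of it and the grasp point (between the pads) lies 155 mm ahead of it; z points along the fingers, y is the direction in which the jaws open and shut (so a half turn about z gives the same grasp; the last joint's range is limited). The gripper opens to 85 mm and grips with 20 to 120 N. Pads are 22 mm wide; open, the fingers measure 114 mm over their backs; the gripper's body (76 mm by 85 mm) begins 54 mm behind the grasp point. The pads swing forward as they close: fully open they stand 13 mm farther back than shut.
Start: joints at [-79.091, 7.471, 85.268, -0, 87.261, -4.893], TCP at [163.411, -577.325, 404.692] pointing down, gripper open.
Joint ranges: [-169.43, 169.43], [-51.17, 129.36], [1.28, 143.12], [-76.62, 256.62], [0, 156.53], [-152.29, 152.29]. Speed limits (degrees/s): [136.94, 136.94, 159.86, 180, 180, 180].

INTERFACE

Orientations are given as [roll, pitch, yaw] about the fixed x, y, z axes, in that order (R = Rz(yaw) Ry(pitch) Rx(roll)).
In Python, from bench import * gives the robot as it stands.
- The arm moves only by the tool arm_command, never from a script. Its argument "plan" is a list of rows, each an object of numbers: "jaw": the closure, from 0 (fully open) to 1 (shut); "dx", "dy", "dz": the shift along the tool's x, y, z in mm; "wx", "wy", "wz": the turn, a rotation vector about the tool's x, y, z in rad. A call has 1 to 12 rows; each row is the pose to reach, as a shift and turn from the pose commanded when the call began, along the tool's axes at that moment; what a row does not reach only later rows make up. A row lasts 1/10 s, in which the tool goes at most 50 mm and 8.59 degrees, less where a joint would pass 70% of its speed; a pose out of reach is approached as far as the arm can. A call with a gripper value outside its range is refused whole. The fingers move at their own pace and stop on an object; "squeeze" is the grip in N (left out, the last holds). Time passes only in rows, so rows that repeat a pose let the fingers close. It gives the time, the measured TCP pose, the force and the opening at its end, in the units of the state.
- sense(): the state, without advancing time (a new reading comes with each control period).
- snapshot(name): name is "side" or "top"; returns a dict with "pixels" (400x640x3 uint8, red, green, blue), "fx", "fy", "cx", "cy" (pixels), "extrinsics" (4x4, takes a point from camera to world coordinates). Camera axes: x right, y up, looking along -z (the intrinsics and any distortion apply to the point x, -y, -z); pixel columns grow to the right and rows downward; lengths in mm; the calibration is good to about 2 mm. A picture is of the moment at which its call begins. There is no depth.
- hand_in(): hands the job in, once; it reports no verdict.
Trained networks look in the newest picture that a camera, given by its name, has taken for a name from the list of things; names that differ only in an ending like _2 or _b are one class to them, and where a whole thing is asked for, a point or a joint stands for the part that bears it (a point fixed in the world has none). Each returns a list of dicts, best first, with "score" (0 to 1); they miss things now and then, are a little off and sometimes report something else, mostly with a low value. They report only what shows in the picture. A call takes as long as a camera call. They do not tell look-alikes from the thing itself.
- recognise(camera, target): "box" ([left, top, width, height] in pixels, round what is visible of it).
- pinpoint(camera, target): "pixel" ([column, row] in pixels: a listed point, or the origin of a listed thing).
The state is a dict: "time": time; "joint_pos": joint angles; "qd": joint speeds; "joint_efforts": joint torques, N m; "tool_pos": TCP position; "tcp_rot": TCP orientation; "ft_force": force on the tool from outside, world axes, zero at the start; "wrist_torque": the same for the moment, N m; "finger_gap": finger opening in mm.
Only numpy, scipy, OpenCV 4.12 (cv2) and the standard library are available. Lean on these libraries where they do the work, as an engineer would, in place of code of your own. Each camera call takes 0.05 s, during which the arm holds its last target.

TASK

Put the tea box upright into the wooden packet rack, broadside on (a long side leading) through its open front, so that the box's own leading edge lifts the steel drop latch. Slide it fully home until the latch falls down behind it, then let go. Do not lift or touch the latch with the gripper, and leave the jar, the tin and the timer where they stand.

Things in the scene. Friction and masses are not known exactly. Their poses are not given: they have to be found in the camera images.
- packet: Loose flat-sided dark cardboard tea box, standing on its base: 64 mm deep (its x), 142 mm long (its y), about 71 mm high (z), about 0.1 kg. Origin at the centre of its underside. Symmetric under a half turn. Take it across the 64 mm.
- packet_rack: Low wooden rack fixed to the worktop. Origin at worktop level under the centre of a home box; +x points into the rack, away from its open front; z up. Floor board 8 mm thick, x -125 to +45, y -86 to +86 mm. Side walls 25 mm over the floor, x -70 to +45, leave a lane 151 mm wide, flaring wider to x = -120. Above it only the latch is in the way; the gap between the end stops (|y| < 36) is open.
- rack_home (a point): Centre of the box's underside when fully home: rack frame (0, 0, 8 mm), axes as the rack. The box lies with its 142 mm length across the lane (box x along rack x), front face on two end stops 30 mm high at x = +32, |y| 36 to 76 mm. A gripper closing along rack x at the middle of the box passes clear of walls, stops and latch.
- rack_mouth (a point): A place on the rack floor for the centre of the box's underside, in front of the latch and not touching it: rack frame (-110, 0, 8 mm), axes as the rack.
- drop_latch (a joint): Angle (rad) of the dark steel gravity latch on the rack's left side (+y): 0 = down on its stop, positive = nose lifted, at most 1.0. 80 g, no spring. Pivot along rack y at x = 15, z = 50 mm, outside the left wall. A box sliding in meets its ramp when the box centre is at about x = -98 mm, lifts it to about 0.36 rad; it falls behind the box once that centre is past about x = -5.
- latch_nose (a point): Middle of the lower inner edge of the latch's crosswise nose; moves with the latch. Latch down: rack frame (-44, 71, 59 mm), 20 mm lower than the top of a box in the rack (79 mm). The nose spans rack y 52 to 91; from this edge a ramp rises toward the mouth to x = -78, z = 88 mm.
- jar_honey: Bystander: glass jar with a metal lid, 71 mm wide, 110 mm high, loose. Origin at the centre of its underside. Leave it alone.
- tin_tomato: Bystander: food tin, 75 mm wide, 110 mm high, loose. Origin at the centre of its underside. Leave it alone.
- egg_timer: Bystander: round kitchen timer with a domed top, 59 mm wide, 52 mm high, loose. Origin at the centre of its underside. Leave it alone.
Things that resemble listed ones, but are neither listed nor needed, are in the scene too. What is shaped like the packet but green is not meant.

How it is judged:
By the outcome, as a careful person would: the job done as asked, in the order asked, and still so for the second after the job is handed in, with the robot touching nothing.
It also fails if it takes over 45 s, if anything falls off the work surface, if the arm or the gripper's body presses on something with over 40 N, if the wrist force passes 120 N, or if a joint passes its speed limit or range.

## Working session

There is one attempt and no reset: what is moved stays moved. The work goes in short steps, Python scripts to look and compute and a tool call to move; the robot and the scene stay as the last step left them, time stands still between calls to the robot, and variables do not carry over. Pictures are saved under pics/ and viewed, and the job is handed in when it is done.

Besides the shell and the picture viewer there is one more tool, called as name([rows], argument=value, ...), one row to a line, values as JSON. arm_command: Moves the arm, as the interface text tells. Its arguments: {"type":"object","properties":{"plan":{"type":"array"},"squeeze":{"type":"number"}},"required":["plan"]}

```bash
mkdir -p pics; ls; python3 - <<'E'
from bench import *
import cv2,json
print(sense())
for c in("side","top"):
    s=snapshot(c); cv2.imwrite(f"pics/{c}0.png",s["pixels"][:,:,::-1])
    print({k:(v.tolist() if hasattr(v,'tolist') else v) for k,v in s.items() if k!="pixels"})
    for t in("packet","packet_rack","jar_honey","tin_tomato","egg_timer","drop_latch"):
        print(c,t,[(r["box"],round(r["score"],2)) for r in recognise(c,t)])
    for t in("packet","packet_rack","rack_home","rack_mouth","latch_nose"):
        print(c,t,[(r["pixel"],round(r["score"],2)) for r in pinpoint(c,t)])
E
```

```text
pics
{'time': 0.0, 'joint_pos': array([-7.90907177e+01,  7.51353972e+00,  8.53304158e+01,  4.25886508e-04,
        8.72613944e+01, -4.89329889e+00]), 'qd': array([-0.09124074, -0.07418031,  0.10369785, -0.02182255, -0.00138563,
        0.04190157]), 'joint_efforts': array([ 3.26009547e-05, -5.69389594e+01, -5.00552559e+01, -1.11221798e-04,
        1.47300301e-02,  5.48059143e-05]), 'tool_pos': array([ 163.3696639 , -577.08441771,  403.64959614]), 'tcp_rot': array([-1.79895070e+02, -9.41019988e-03,  1.58025518e+01]), 'ft_force': array([ 0.0345088 ,  0.26311109, -0.12997702]), 'wrist_torque': array([ 0.00341045,  0.02491051, -0.06109909]), 'finger_gap': 85.43111811686938}
{'fx': 478.0829066667424, 'fy': 478.0829066667424, 'cx': 313.9968547582767, 'cy': 202.5578996694511, 'extrinsics': [[-0.9559852006121117, 0.2601867799283701, -0.13562866865499526, 358.9971154675431], [-0.2933403904775662, -0.8370926976915368, 0.4617653416898833, 628.3082148298065], [0.006611469208092726, 0.4812261994343321, 0.8765715221548661, 1351.4934864659049], [0.0, 0.0, 0.0, 1.0]]}
side packet [([355.5, 159.2, 47
[... 795 characters left out ...]
9998740167139537, 0.01570026945098195, -0.002335003098701181, -46.503056167636174], [-0.0009763964553537123, 0.08599084987657839, 0.9962954483422405, 1158.221849523209], [0.0, 0.0, 0.0, 1.0]]}
top packet [([361.1, 237.5, 49.8, 51.4], 0.87), ([288.6, 164.1, 64.7, 69.0], 0.5)]
top packet_rack []
top jar_honey []
top tin_tomato [([252.2, 120.5, 34.3, 37.6], 0.65)]
top egg_timer [([428.1, 245.6, 20.0, 23.6], 0.56)]
top drop_latch [([287.1, 196.7, 17.4, 14.5], 0.76), ([163.3, 227.1, 59.0, 32.0], 0.15)]
top packet [([203.0, 242.0], 0.87), ([381.7, 261.1], 0.62)]
top packet_rack []
top rack_home [([321.5, 185.3], 0.79)]
top rack_mouth [([323.1, 221.3], 0.58)]
top latch_nose [([293.9, 198.5], 0.56)]
```

View pics/side0.png

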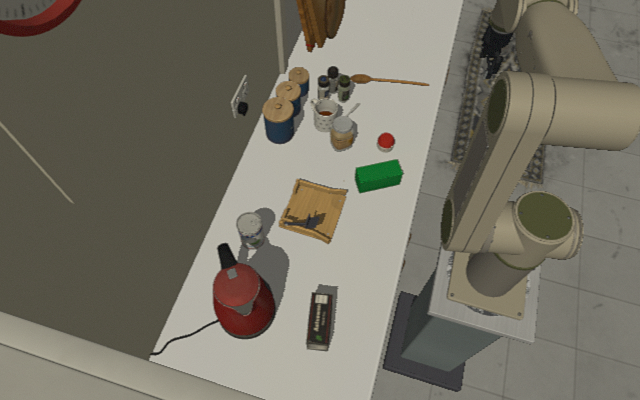

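View pics/top0.png

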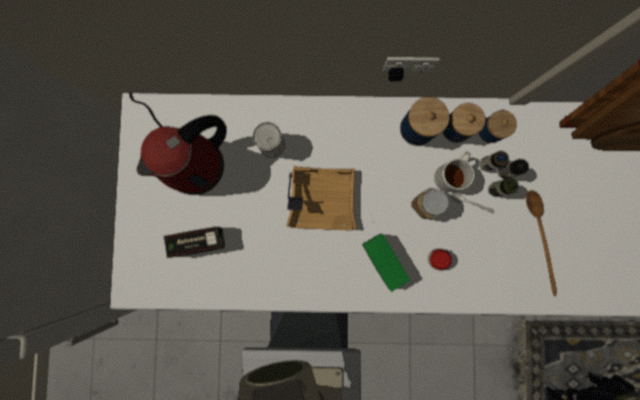

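```bash
python3 - <<'E'
import cv2
a=cv2.imread("pics/top0.png")[100:310,140:460]; cv2.imwrite("pics/topc.png",cv2.resize(a,None,fx=2.5,fy=2.5,interpolation=cv2.INTER_CUBIC))
a=cv2.imread("pics/side0.png")[100:260,210:450]; cv2.imwrite("pics/sidec.png",cv2.resize(a,None,fx=3.3,fy=3.3,interpolation=cv2.INTER_CUBIC))
E
```

```text
(no output)
```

View pics/topc.png

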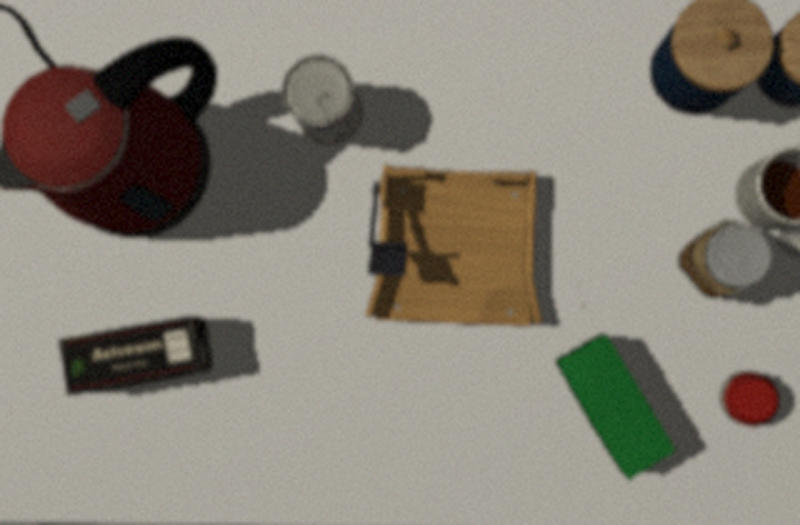

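View pics/sidec.png

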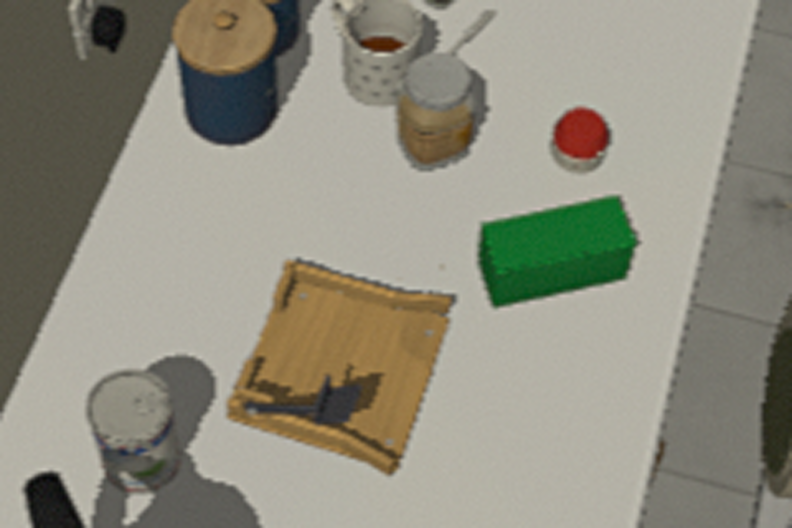

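Candidates for the packet are the dark box (top ~195,242; side ~320,322) and the green box (top 388,262; side 380,176). By the description it is the dark one. I'll check it in close crops.

```bash
python3 - <<'E'
import cv2,numpy as np
def crop(f,x,y,w,h,s):
    a=cv2.imread(f)[y:y+h,x:x+w]; a=cv2.resize(a,None,fx=s,fy=s,interpolation=cv2.INTER_CUBIC)
    a=cv2.convertScaleAbs(a,alpha=1.3,beta=25)
    for i in range(0,w,10):
        cv2.line(a,(i*s,0),(i*s,5),(0,0,255),1); cv2.putText(a,str(x+i),(i*s,15),0,.35,(0,0,255),1)
    for i in range(0,h,10):
        cv2.line(a,(0,i*s),(5,i*s),(0,0,255),1); cv2.putText(a,str(y+i),(0,i*s+4),0,.35,(0,0,255),1)
    return a
f="pics/top0.png";g="pics/side0.png"
A=crop(f,155,217,80,50,5);B=crop(g,290,280,60,75,5)
h=max(A.shape[0],B.shape[0]); pad=lambda a:cv2.copyMakeBorder(a,0,h-a.shape[0],0,0,0)
cv2.imwrite("pics/pk.png",np.hstack([pad(A),pad(B)]))
A=crop(f,280,155,85,85,4);B=crop(g,270,170,85,80,4)
h=max(A.shape[0],B.shape[0])
cv2.imwrite("pics/rk.png",np.hstack([pad(A),pad(B)]))
E
```

```text
(no output)
```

View pics/pk.png

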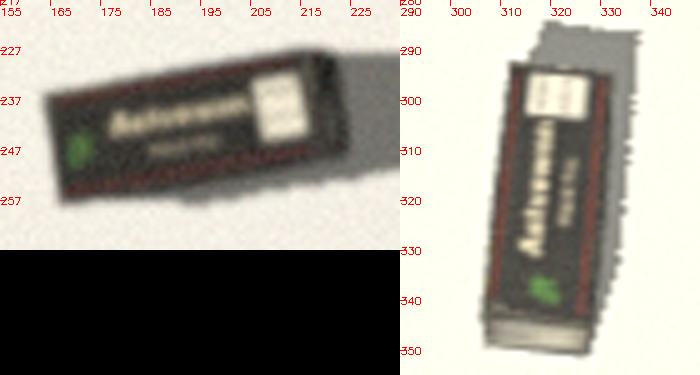

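View pics/rk.png

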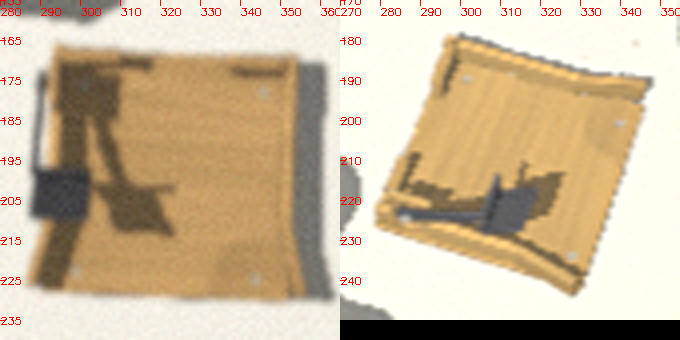

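```bash
cat > h.py <<'E'
from bench import *
import cv2,numpy as np
from scipy.optimize import least_squares
CAM={}
def cam(c,s=None):
    if s is None: s=snapshot(c)
    CAM[c]=s; return s
K={"side":(478.0829,313.99685,202.5579,np.array([[-0.9559852006121117, 0.2601867799283701, -0.13562866865499526, 358.9971154675431], [-0.2933403904775662, -0.8370926976915368, 0.4617653416898833, 628.3082148298065], [0.006611469208092726, 0.4812261994343321, 0.8765715221548661, 1351.4934864659049],[0,0,0,1]])),
"top":(416.53941,319.556184,193.854028,np.array([[0.015842895892681834, 0.996172211656534, -0.085964686779301, 476.3322947391473], [-0.9998740167139537, 0.01570026945098195, -0.002335003098701181, -46.503056167636174], [-0.0009763964553537123, 0.08599084987657839, 0.9962954483422405, 1158.221849523209],[0,0,0,1]]))}
def proj(c,P):
    f,cx,cy,E=K[c]; p=(np.atleast_2d(P)-E[:3,3])@E[:3,:3]
    return np.c_[cx+f*p[:,0]/-p[:,2], cy+f*(-p[:,1])/-p[:,2]]
def W(q,L):
    a=np.radians(q[2]); L=np.atleast_2d(np.asarray(L,float))
    return np.c_[q[0]+np.cos(a)*L[:,0]-np.sin(a)*L[:,1], q[1]+np.sin(a)*L[:,0]+np.cos(a)*L[:,1], L[:,2]]
def fit(obs,q0):
    def r(q): return np.concatenate([(proj(c,W(q,L))[0]-px)*w for c,L,px,w in obs])
    s=least_squares(r,q0,loss="soft_l1",x_scale=[10,10,1]); return s.x,r(s.x).reshape(-1,2)
def ov(c,img,q,segs,x,y,w,h,s):
    a=cv2.resize(img[y:y+h,x:x+w],None,fx=s,fy=s,interpolation=cv2.INTER_CUBIC)
    a=cv2.convertScaleAbs(a,alpha=1.3,beta=25)
    for A,B,col in segs:
        p=(proj(c,W(q,[A,B]))+.5-[x,y])*s
        cv2.line(a,tuple(int(v) for v in p[0]),tuple(int(v) for v in p[1]),col,1,cv2.LINE_AA)
    return a
def boxsegs(x0,x1,y0,y1,z0,z1,col):
    v=[(x,y,z) for x in(x0,x1) for y in(y0,y1) for z in(z0,z1)]
    return [(a,b,col) for i,a in enumerate(v) for b in v[i+1:] if sum(m!=n for m,n in zip(a,b))==1]
def hs(*I):
    h=max(a.shape[0] for a in I); return np.hstack([cv2.copyMakeBorder(a,0,h-a.shape[0],0,0,0) for a in I])
E
python3 - <<'E'
from h import *
T=cv2.imread("pics/top0.png");S=cv2.imread("pics/side0.png")
obs=[("top",(32,71,71),(164.3,236),1),("top",(-32,71,71),(167,257.3),1),("top",(32,-71,0),(221.5,227.5),.5),("top",(-32,-71,0),(224,246.5),.5),
("side",(-32,-71,71),(332,294.5),1),("side",(32,-71,71),(312,293),1),("side",(-32,71,71),(327.5,344.5),1),("side",(32,71,71),(307,343),1)]
q,r=fit(obs,[390,320,5]);print(q.round(1));print(r.round(1))
sg=boxsegs(-32,32,-71,71,0,71,(255,255,0))
cv2.imwrite("pics/pko.png",hs(ov("top",T,q,sg,155,217,80,50,5),ov("side",S,q,sg,290,280,60,75,5)))
obs=[("top",(0,0,8),(321.5,185.3),.5),("top",(-110,0,8),(323.1,221.3),.5),("top",(-44,71,59),(293.9,198.5),.5),
("side",(0,0,8),(302.3,210.6),.5),("side",(-110,0,8),(335.7,220),.5),("side",(-44,71,59),(305.8,224.4),.5),
("side",(-125,-86,8),(347,190.5),.7),("side",(-125,86,8),(329,243),.7),("top",(-125,-86,8),(353.5,229),.7),("top",(-125,86,8),(285.5,226.5),.7)]
q,r=fit(obs,[450,-40,0]);print(q.round(1));print(r.round(1))
sg=boxsegs(-125,45,-86,86,0,8,(255,0,0))+boxsegs(-70,45,-75.5,75.5,8,33,(0,0,255))+boxsegs(32,45,36,76,8,38,(0,255,0))+boxsegs(32,45,-76,-36,8,38,(0,255,0))+[((-44,52,59),(-44,91,59),(255,0,255)),((-78,52,88),(-78,91,88),(255,0,255))]
cv2.imwrite("pics/rko.png",hs(ov("top",T,q,sg,280,155,85,85,4),ov("side",S,q,sg,270,170,85,80,4)))
E
```

```text
[438.8 287.2  11.7]
[[-2.1 -0.8]
 [-1.   2.4]
 [ 0.5 -1.1]
 [ 1.2  0.8]
 [ 1.4 -1.4]
 [-1.6 -2. ]
 [ 1.9  0.7]
 [-1.8 -0.2]]
[603.3 -48.5  -0.8]
[[-0.1 -0.7]
 [-1.5  1.2]
 [ 0.1 -0.5]
 [-1.  -1.4]
 [-1.2 -1.4]
 [ 0.2 -0.5]
 [-1.1  3.8]
 [ 0.6 -0.4]
 [-1.6  0.7]
 [ 2.3  1.1]]
```

View pics/pko.png

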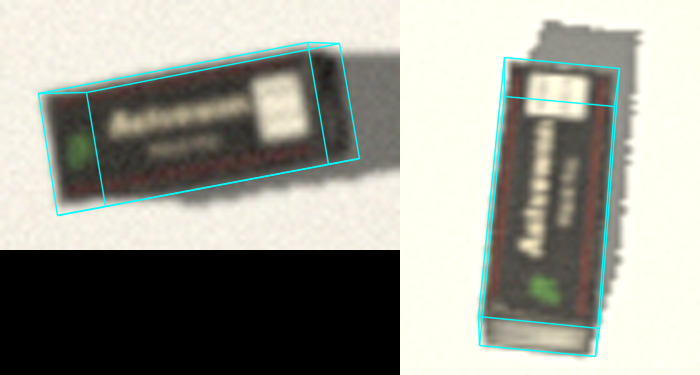

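View pics/rko.png

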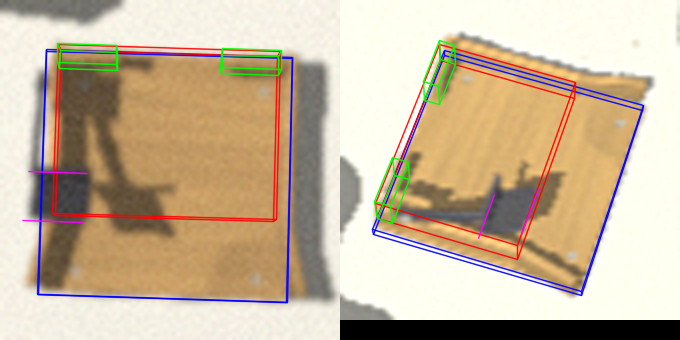

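The label and dark colour confirm the choice. My model comes out slightly larger than the image in depth, so I'll measure with masks and free dimensions.

```bash
python3 - <<'E'
from h import *
from scipy.optimize import minimize
T=cv2.imread("pics/top0.png");S=cv2.imread("pics/side0.png")
M={}
for c,I,(x,y,w,h) in(("top",T,(155,217,80,50)),("side",S,(295,285,45,75))):
    I=cv2.GaussianBlur(I,(3,3),0)
    sub=I[y:y+h,x:x+w].astype(int).max(2)
    m=(sub<75).astype(np.uint8)
    if c=="side": print("vals",sub[60:68,25])
    m=cv2.morphologyEx(m,cv2.MORPH_CLOSE,np.ones((9,9)))
    if c=="side":
        pass
    full=np.zeros((400,640),np.uint8); full[y:y+h,x:x+w]=m
    n,l,s,_=cv2.connectedComponentsWithStats(full); k=1+s[1:,4].argmax(); full=(l==k).astype(np.uint8)
    M[c]=full; cn=max(cv2.findContours(full,0,2)[0],key=cv2.contourArea); print(c,s[k],cv2.minAreaRect(cn))
cv2.imwrite("pics/m.png",np.hstack([cv2.resize(M["top"][217:267,155:235]*255,None,fx=5,fy=5,interpolation=0),cv2.resize(M["side"][285:335,295:340]*255,None,fx=5,fy=5,interpolation=0)]))
E
```

```text
top [ 165  227   70   30 1492] ((200.31175231933594, 241.92242431640625), (24.757673263549805, 70.32460021972656), 80.78897094726562)
vals [104 132 144 138 118 125 162 182]
side [307 293  26  53 983] ((320.3013610839844, 318.6369934082031), (22.193174362182617, 51.03383255004883), 6.009005546569824)
```

View pics/m.png

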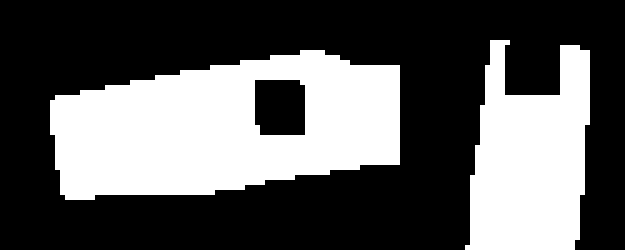

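```bash
python3 - <<'E'
from h import *
T=cv2.imread("pics/top0.png");S=cv2.imread("pics/side0.png")
obs=[("top",(1,1,1),(164.3,236)),("top",(-1,1,1),(167,257.3)),("top",(1,-1,0),(221.3,227.7)),("top",(-1,-1,0),(224,246.5)),
("side",(-1,-1,1),(331.7,294.7)),("side",(1,-1,1),(312,293)),("side",(-1,1,1),(327.5,344.5)),("side",(1,1,1),(307,343)),("side",(-1,1,0),(327.7,351)),("side",(1,1,0),(307.5,349.5))]
def r(v):
    return np.concatenate([(proj(c,W(v[:3],[L[0]*v[3],L[1]*v[4],L[2]*v[5]]))[0]-px) for c,L,px in obs])
s=least_squares(r,[438,287,11,30,70,71],x_scale=[10,10,1,3,3,3]); print(s.x.round(1)); print(r(s.x).reshape(-1,2).round(1))
q=s.x;sg=boxsegs(-q[3],q[3],-q[4],q[4],0,q[5],(255,255,0))
cv2.imwrite("pics/pko2.png",hs(ov("top",T,q,sg,155,217,80,50,5),ov("side",S,q,sg,290,280,60,75,5)))
E
```

```text
[438.4 288.7  11.6  27.3  68.4  65.4]
[[-0.6  0.9]
 [-0.1  0.4]
 [-0.  -0.4]
 [ 0.5  0.3]
 [-0.1  0.3]
 [ 0.   0.2]
 [ 0.1  0.6]
 [-0.   0.1]
 [-0.8 -0.7]
 [-0.4 -1.1]]
```

View pics/pko2.png

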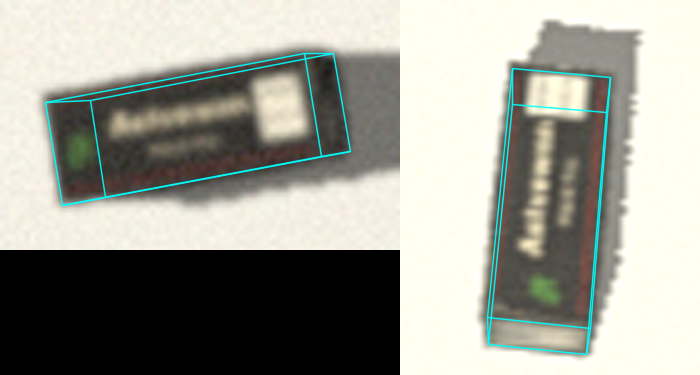

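```bash
python3 - <<'E'
import cv2,numpy as np
def crop(f,x,y,w,h,s,o):
    a=cv2.imread(f)[y:y+h,x:x+w]; a=cv2.resize(a,None,fx=s,fy=s,interpolation=cv2.INTER_CUBIC)
    a=cv2.convertScaleAbs(a,alpha=1.5,beta=15)
    for i in range(0,w,5):
        cv2.line(a,(i*s+s//2,0),(i*s+s//2,h*s),(0,0,255) if i%10==0 else (120,120,120),1); cv2.putText(a,str(x+i),(i*s,12),0,.35,(0,0,255),1)
    for i in range(0,h,5):
        cv2.line(a,(0,i*s+s//2),(w*s,i*s+s//2),(0,0,255)if i%10==0 else (120,120,120),1); cv2.putText(a,str(y+i),(0,i*s+4),0,.35,(0,0,255),1)
    cv2.imwrite(o,a)
crop("pics/top0.png",280,160,80,75,8,"pics/rt.png")
crop("pics/side0.png",272,175,80,73,8,"pics/rs.png")
E
```

```text
(no output)
```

View pics/rt.png

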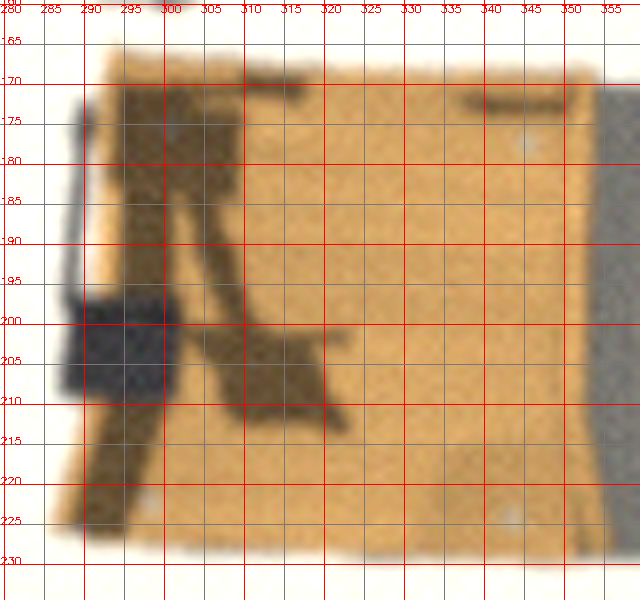

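View pics/rs.png

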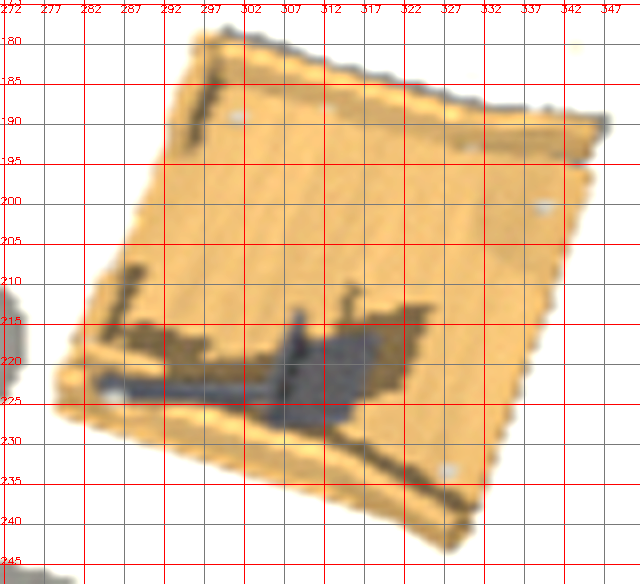

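```bash
python3 - <<'E'
from h import *
T=cv2.imread("pics/top0.png");S=cv2.imread("pics/side0.png")
# (cam, x, sign, 'w'/'f'/fixed, z, px)
obs=[("top",45,1,'w',33,(293.3,166.2)),("top",45,-1,'w',33,(353.5,168.6)),("top",-120,1,'f',33,(286.7,226)),("top",-120,-1,'f',33,(355,229)),
("top",-70,1,'w',33,(291,208)),("top",-70,-1,'w',33,(352.5,211)),
("side",45,-1,'w',33,(298,179)),("side",-120,-1,'f',33,(347,189.2)),("side",45,1,'w',0,(278.7,226)),("side",-120,1,'f',0,(328.5,243)),("side",-125,-1,'b',8,(345.3,195))]
nets=[("top",(0,0,8),(321.5,185.3)),("top",(-110,0,8),(323.1,221.3)),("top",(-44,71,59),(293.9,198.5)),("side",(0,0,8),(302.3,210.6)),("side",(-110,0,8),(335.7,220)),("side",(-44,71,59),(305.8,224.4))]
def r(v,wn=.4):
    d={'w':v[3],'f':v[4],'b':86}
    a=[proj(c,W(v[:3],[x,s*d[k],z]))[0]-px for c,x,s,k,z,px in obs]
    b=[wn*(proj(c,W(v[:3],L))[0]-px) for c,L,px in nets]
    return np.concatenate(a+b)
for wn in(.4,0.01):
    s=least_squares(r,[603,-48,-1,86,95],x_scale=[10,10,1,3,3],loss="soft_l1",kwargs={"wn":wn}); print(s.x.round(1)); 
    if wn==.4: q=s.x;print(r(s.x,1).reshape(-1,2).round(1))
w,f=q[3:];G=(0,0,255)
sg=boxsegs(-125,45,-86,86,0,8,(255,0,0))+boxsegs(32,45,36,76,8,38,(0,255,0))+boxsegs(32,45,-76,-36,8,38,(0,255,0))+[((-44,52,59),(-44,91,59),(255,0,255)),((-78,52,88),(-78,91,88),(255,0,255))]
for s in(1,-1): sg+=[((45,s*w,33),(-70,s*w,33),G),((-70,s*w,33),(-120,s*f,33),G),((45,s*75.5,33),(-70,s*75.5,33),G)]
cv2.imwrite("pics/rko2.png",hs(ov("top",T,q,sg,280,160,80,75,5),ov("side",S,q,sg,272,175,80,73,5)))
E
```

```text
[601.2 -52.1  -1.4  82.6  91.9]
[[-0.1 -0.1]
 [ 0.2 -0.1]
 [ 0.2  0.6]
 [ 0.1  0.4]
 [ 0.2  0.2]
 [-0.2 -0.3]
 [-1.7 -0.9]
 [-1.   0.6]
 [ 0.3  0. ]
 [-0.3  1.1]
 [ 1.2  0.6]
 [ 1.2 -0.6]
 [-2.   3.1]
 [ 1.5 -0.4]
 [-1.1 -3.7]
 [-1.6 -3.2]
 [ 1.1 -1.7]]
[601.3 -52.4  -1.4  82.6  91.9]
```

View pics/rko2.png

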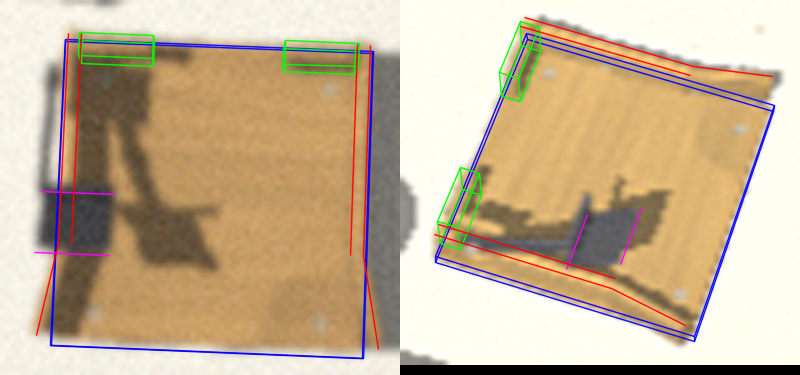

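```bash
cat > d.py <<'E'
import sys,numpy as np
from bench import sense
# args: cmd x y z yaw ; target x y z yaw
def d(c,t):
    a=np.radians(c[3]);v=np.array(t[:3])-np.array(c[:3])
    return dict(dx=round(v[0]*np.cos(a)+v[1]*np.sin(a),1),dy=round(v[0]*np.sin(a)-v[1]*np.cos(a),1),dz=round(-v[2],1),wz=round(-np.radians((t[3]-c[3]+180)%360-180),3))
if __name__=="__main__":
    s=sense();print("meas",s["tool_pos"].round(1),s["tcp_rot"].round(2),s["ft_force"].round(1),round(s["finger_gap"],1),round(s["time"],2),s["joint_pos"].round(1))
    a=list(map(float,sys.argv[1:]));print(d(a[:4],a[4:8]))
E
python3 d.py 163.41 -577.33 404.69 15.8 450 -200 404.69 101.7; python3 d.py 450 -200 404.69 101.7 438.5 288 300 101.7
```

```text
meas [ 163.4 -577.3  404.7] [-180.     0.    15.8] [-0.2  0.1 -0. ] 85.3 1.2 [-79.1   7.5  85.3  -0.   87.3  -4.9]
{'dx': np.float64(378.5), 'dy': np.float64(-285.0), 'dz': np.float64(-0.0), 'wz': np.float64(-1.499)}
meas [ 163.4 -577.3  404.7] [-180.     0.    15.8] [-0.2  0.1 -0. ] 85.3 1.2 [-79.1   7.5  85.3  -0.   87.3  -4.9]
{'dx': np.float64(480.2), 'dy': np.float64(87.7), 'dz': np.float64(104.7), 'wz': np.float64(-0.0)}
```

arm_command([
  {"jaw":0,"dx":378,"dy":-285,"wz":-1.5},
  {"jaw":0,"dx":378,"dy":-285,"wz":-1.5},
  {"jaw":0,"dx":378,"dy":-285,"wz":-1.5},
  {"jaw":0,"dx":378,"dy":-285,"wz":-1.5},
  {"jaw":0,"dx":378,"dy":-285,"wz":-1.5},
  {"jaw":0,"dx":378,"dy":-285,"wz":-1.5},
  {"jaw":0,"dx":378,"dy":-285,"wz":-1.5},
  {"jaw":0,"dx":378,"dy":-285,"wz":-1.5},
  {"jaw":0,"dx":378,"dy":-285,"wz":-1.5},
  {"jaw":0,"dx":378,"dy":-285,"wz":-1.5},
  {"jaw":0,"dx":378,"dy":-285,"wz":-1.5},
  {"jaw":0,"dx":378,"dy":-285,"wz":-1.5},
])

```text
invalid input
```

arm_command([
  {"jaw":0,"dx":378,"dy":-285,"dz":0,"wx":0,"wy":0,"wz":-1.5},
  {"jaw":0,"dx":378,"dy":-285,"dz":0,"wx":0,"wy":0,"wz":-1.5},
  {"jaw":0,"dx":378,"dy":-285,"dz":0,"wx":0,"wy":0,"wz":-1.5},
  {"jaw":0,"dx":378,"dy":-285,"dz":0,"wx":0,"wy":0,"wz":-1.5},
  {"jaw":0,"dx":378,"dy":-285,"dz":0,"wx":0,"wy":0,"wz":-1.5},
  {"jaw":0,"dx":378,"dy":-285,"dz":0,"wx":0,"wy":0,"wz":-1.5},
  {"jaw":0,"dx":378,"dy":-285,"dz":0,"wx":0,"wy":0,"wz":-1.5},
  {"jaw":0,"dx":378,"dy":-285,"dz":0,"wx":0,"wy":0,"wz":-1.5},
  {"jaw":0,"dx":378,"dy":-285,"dz":0,"wx":0,"wy":0,"wz":-1.5},
  {"jaw":0,"dx":378,"dy":-285,"dz":0,"wx":0,"wy":0,"wz":-1.5},
  {"jaw":0,"dx":378,"dy":-285,"dz":0,"wx":0,"wy":0,"wz":-1.5},
  {"jaw":0,"dx":378,"dy":-285,"dz":0,"wx":0,"wy":0,"wz":-1.5},
])

```text
time: 2.4
tool_pos: [449.6, -199.9, 404.7]
tcp_rot: [-180.0, 0.0, 101.7]
ft_force: [-0.4, -0.8, -0.2]
finger_gap: 85.2
```

arm_command([
  {"jaw":0,"dx":480,"dy":88,"dz":0,"wx":0,"wy":0,"wz":0},
  {"jaw":0,"dx":480,"dy":88,"dz":0,"wx":0,"wy":0,"wz":0},
  {"jaw":0,"dx":480,"dy":88,"dz":0,"wx":0,"wy":0,"wz":0},
  {"jaw":0,"dx":480,"dy":88,"dz":0,"wx":0,"wy":0,"wz":0},
  {"jaw":0,"dx":480,"dy":88,"dz":0,"wx":0,"wy":0,"wz":0},
  {"jaw":0,"dx":480,"dy":88,"dz":40,"wx":0,"wy":0,"wz":0},
  {"jaw":0,"dx":480,"dy":88,"dz":70,"wx":0,"wy":0,"wz":0},
  {"jaw":0,"dx":480,"dy":88,"dz":90,"wx":0,"wy":0,"wz":0},
  {"jaw":0,"dx":480,"dy":88,"dz":104.7,"wx":0,"wy":0,"wz":0},
  {"jaw":0,"dx":480,"dy":88,"dz":104.7,"wx":0,"wy":0,"wz":0},
  {"jaw":0,"dx":480,"dy":88,"dz":104.7,"wx":0,"wy":0,"wz":0},
  {"jaw":0,"dx":480,"dy":88,"dz":104.7,"wx":0,"wy":0,"wz":0},
])

```text
time: 3.6
tool_pos: [437.7, 287.5, 298.2]
tcp_rot: [-179.8, 0.1, 101.7]
ft_force: [-0.4, -0.1, 0.8]
finger_gap: 85.5
```

```bash
python3 - <<'E'
from bench import *
import cv2,numpy as np
s=sense();print(s["tool_pos"],s["tcp_rot"])
for c,(x,y,w,h) in(("side",(260,240,110,140)),("top",(150,190,110,110))):
    a=snapshot(c)["pixels"][y:y+h,x:x+w,::-1]; cv2.imwrite(f"pics/{c}1.png",cv2.resize(a,None,fx=4,fy=4,interpolation=cv2.INTER_CUBIC))
E
```

```text
[437.66152761 287.54434678 298.211362  ] [-1.79810895e+02  7.05391992e-02  1.01695962e+02]
```

View pics/side1.png

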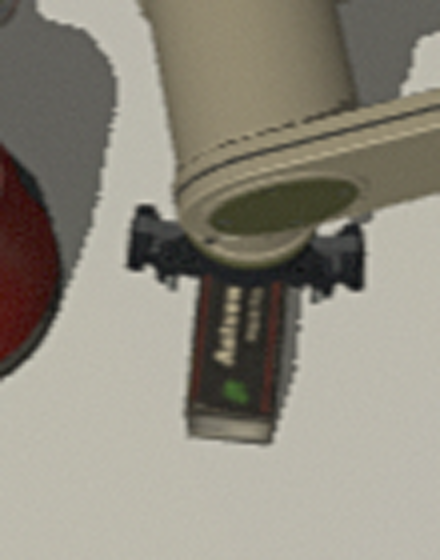

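View pics/top1.png

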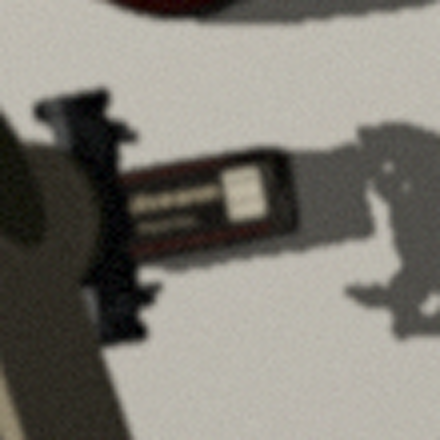

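```bash
python3 - <<'E'
from h import *
a=np.radians(11.7);u=np.array([np.cos(a),np.sin(a),0])
for z in(125,140):
  for s in(-42.5,0,42.5):
    P=np.array([437.7,287.5,z])+s*u
    print(z,s,((proj("top",P)[0]+.5-[150,190])*4).round(0),((proj("side",P)[0]+.5-[260,240])*4).round(0))
E
```

```text
125 -42.5 [150. 284.] [309. 296.]
125 0 [139. 216.] [244. 290.]
125 42.5 [128. 148.] [179. 284.]
140 -42.5 [142. 286.] [310. 289.]
140 0 [131. 216.] [244. 283.]
140 42.5 [120. 147.] [178. 277.]
```

arm_command([
  {"jaw":0,"dx":0,"dy":0,"dz":40,"wx":0,"wy":0,"wz":0},
  {"jaw":0,"dx":0,"dy":0,"dz":75,"wx":0,"wy":0,"wz":0},
  {"jaw":0,"dx":0,"dy":0,"dz":95,"wx":0,"wy":0,"wz":0},
  {"jaw":0,"dx":0,"dy":0,"dz":106,"wx":0,"wy":0,"wz":0},
  {"jaw":0,"dx":0,"dy":0,"dz":106,"wx":0,"wy":0,"wz":0},
], squeeze=35)

```text
time: 4.2
tool_pos: [438.3, 286.3, 193.8]
tcp_rot: [-180.0, 0.0, 101.6]
ft_force: [-0.4, 0.1, 0.6]
finger_gap: 85.4
```

arm_command([
  {"jaw":1,"dx":0,"dy":0,"dz":0,"wx":0,"wy":0,"wz":0},
  {"jaw":1,"dx":0,"dy":0,"dz":0,"wx":0,"wy":0,"wz":0},
  {"jaw":1,"dx":0,"dy":0,"dz":0,"wx":0,"wy":0,"wz":0},
  {"jaw":1,"dx":0,"dy":0,"dz":0,"wx":0,"wy":0,"wz":0},
  {"jaw":1,"dx":0,"dy":0,"dz":0,"wx":0,"wy":0,"wz":0},
  {"jaw":1,"dx":0,"dy":0,"dz":0,"wx":0,"wy":0,"wz":0},
  {"jaw":1,"dx":0,"dy":0,"dz":0,"wx":0,"wy":0,"wz":0},
])

```text
time: 4.9
tool_pos: [439.1, 288.1, 196.2]
tcp_rot: [179.8, -0.0, 101.8]
ft_force: [1.0, -1.6, 8.0]
finger_gap: 62.9
```

arm_command([
  {"jaw":1,"dx":0,"dy":0,"dz":-20,"wx":0,"wy":0,"wz":0},
  {"jaw":1,"dx":0,"dy":0,"dz":-50,"wx":0,"wy":0,"wz":0},
  {"jaw":1,"dx":0,"dy":0,"dz":-90,"wx":0,"wy":0,"wz":0},
  {"jaw":1,"dx":0,"dy":0,"dz":-106,"wx":0,"wy":0,"wz":0},
  {"jaw":1,"dx":0,"dy":0,"dz":-106,"wx":0,"wy":0,"wz":0},
  {"jaw":1,"dx":0,"dy":0,"dz":-106,"wx":0,"wy":0,"wz":0},
])

```text
time: 5.5
tool_pos: [437.8, 287.7, 299.9]
tcp_rot: [180.0, -0.0, 101.8]
ft_force: [0.2, -0.8, -0.9]
finger_gap: 63.3
```

```bash
python3 d.py 438.5 288 300 101.7 430 -49 300 88.6; python3 - <<'E'
from bench import *
import cv2,numpy as np
a=snapshot("side")["pixels"][240:380,260:370,::-1]; cv2.imwrite("pics/side2.png",cv2.resize(a,None,fx=4,fy=4,interpolation=cv2.INTER_CUBIC))
E
```

```text
meas [437.8 287.7 299.9] [ 1.7997e+02 -1.0000e-02  1.0176e+02] [ 0.2 -0.8 -0.9] 63.3 5.5 [ 27.7   0.  104.2  -0.   75.7  15.9]
{'dx': np.float64(-328.3), 'dy': np.float64(-76.7), 'dz': np.float64(-0.0), 'wz': np.float64(0.229)}
```

View pics/side2.png

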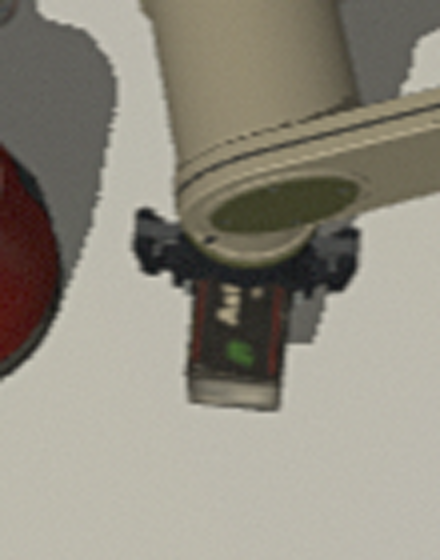

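arm_command([
  {"jaw":1,"dx":-328,"dy":-77,"dz":0,"wx":0,"wy":0,"wz":0.23},
  {"jaw":1,"dx":-328,"dy":-77,"dz":0,"wx":0,"wy":0,"wz":0.23},
  {"jaw":1,"dx":-328,"dy":-77,"dz":0,"wx":0,"wy":0,"wz":0.23},
  {"jaw":1,"dx":-328,"dy":-77,"dz":0,"wx":0,"wy":0,"wz":0.23},
  {"jaw":1,"dx":-328,"dy":-77,"dz":0,"wx":0,"wy":0,"wz":0.23},
  {"jaw":1,"dx":-328,"dy":-77,"dz":0,"wx":0,"wy":0,"wz":0.23},
  {"jaw":1,"dx":-328,"dy":-77,"dz":0,"wx":0,"wy":0,"wz":0.23},
  {"jaw":1,"dx":-328,"dy":-77,"dz":0,"wx":0,"wy":0,"wz":0.23},
  {"jaw":1,"dx":-328,"dy":-77,"dz":0,"wx":0,"wy":0,"wz":0.23},
  {"jaw":1,"dx":-328,"dy":-77,"dz":0,"wx":0,"wy":0,"wz":0.23},
])

```text
time: 6.55
tool_pos: [428.9, -48.4, 298.8]
tcp_rot: [-179.9, -0.0, 88.6]
ft_force: [-0.2, -0.2, -1.4]
finger_gap: 63.1
```

```bash
python3 - <<'E'
from h import *
s=sense();p=s["tool_pos"];print(p.round(1),s["tcp_rot"].round(1),s["finger_gap"],s["joint_pos"].round(1))
q=[p[0],p[1],s["tcp_rot"][2]-90]
R=[601.2,-52.1,-1.4]
b=p[2]-196
sg=boxsegs(-32,32,-71,71,b,b+71,(255,255,0))
rg=boxsegs(-125,45,-86,86,0,8,(255,0,0))
out=[]
for c,(x,y,w,h) in(("side",(270,160,120,110)),("top",(270,150,100,110))):
    I=np.ascontiguousarray(snapshot(c)["pixels"][:,:,::-1]); cv2.imwrite(f"pics/{c}3raw.png",I)
    a=ov(c,I,q,sg,x,y,w,h,3.5 and 3); cv2.imwrite(f"pics/{c}3.png",np.hstack([a,ov(c,I,q,[],x,y,w,h,3)]))
E
```

```text
[428.9 -48.4 298.8] [-179.9   -0.    88.6] 63.101824374589526 [-13.3 -15.1 118.1   0.   77.2 -11.9]
```

View pics/side3.png

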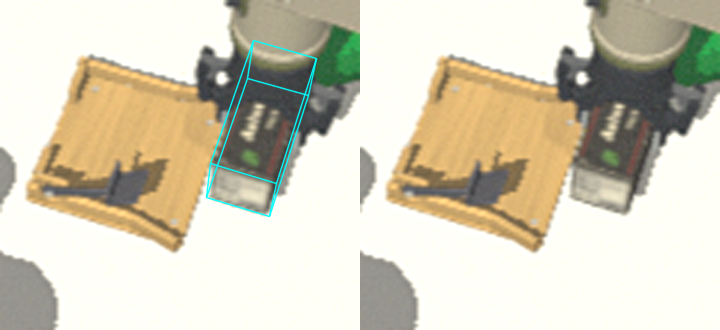

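View pics/top3.png

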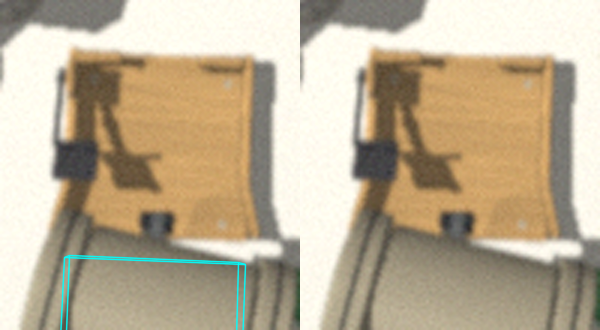

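arm_command([
  {"jaw":1,"dx":1,"dy":30,"dz":0,"wx":0,"wy":0,"wz":0},
  {"jaw":1,"dx":1,"dy":53,"dz":0,"wx":0,"wy":0,"wz":0},
  {"jaw":1,"dx":1,"dy":53,"dz":0,"wx":0,"wy":0,"wz":0},
  {"jaw":1,"dx":1,"dy":53,"dz":25,"wx":0,"wy":0,"wz":0},
  {"jaw":1,"dx":1,"dy":53,"dz":55,"wx":0,"wy":0,"wz":0},
  {"jaw":1,"dx":1,"dy":53,"dz":78,"wx":0,"wy":0,"wz":0},
  {"jaw":1,"dx":1,"dy":53,"dz":86,"wx":0,"wy":0,"wz":0},
  {"jaw":1,"dx":1,"dy":53,"dz":88,"wx":0,"wy":0,"wz":0},
  {"jaw":1,"dx":1,"dy":53,"dz":88,"wx":0,"wy":0,"wz":0},
])

```text
time: 7.55
tool_pos: [482.6, -49.1, 212.7]
tcp_rot: [180.0, 0.0, 88.6]
ft_force: [1.2, -0.3, -1.1]
finger_gap: 63.5
```

```bash
cat > look.py <<'E'
from h import *
import sys
n=sys.argv[1]
s=sense();p=s["tool_pos"];print(p.round(1),s["tcp_rot"].round(1),round(s["finger_gap"],1),s["ft_force"].round(1))
R=[601.2,-52.1,-1.4];a=np.radians(-1.4);v=p[:2]-R[:2]
print("rack xy",round(v[0]*np.cos(a)+v[1]*np.sin(a),1),round(-v[0]*np.sin(a)+v[1]*np.cos(a),1))
q=[p[0],p[1],s["tcp_rot"][2]-90];b=p[2]-196
o=[]
for c,(x,y,w,h) in(("side",(265,165,100,90)),("top",(270,155,100,90))):
    I=np.ascontiguousarray(snapshot(c)["pixels"][:,:,::-1]); cv2.imwrite(f"pics/{c}{n}raw.png",I)
    o.append(ov(c,I,q,[],x,y,w,h,4))
cv2.imwrite(f"pics/look{n}.png",hs(*o))
E
python3 look.py 4
```

```text
[482.6 -49.1 212.7] [180.    0.   88.6] 63.5 [ 1.2 -0.3 -1.1]
rack xy -118.6 0.1
```

View pics/look4.png

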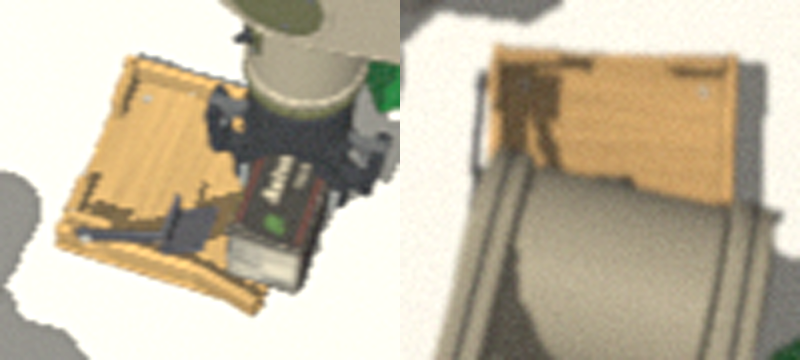

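arm_command([
  {"jaw":1,"dx":0,"dy":0,"dz":3,"wx":0,"wy":0,"wz":0},
  {"jaw":1,"dx":0,"dy":0,"dz":6,"wx":0,"wy":0,"wz":0},
  {"jaw":1,"dx":0,"dy":0,"dz":8,"wx":0,"wy":0,"wz":0},
  {"jaw":1,"dx":0,"dy":0,"dz":8,"wx":0,"wy":0,"wz":0},
  {"jaw":1,"dx":0,"dy":0,"dz":8,"wx":0,"wy":0,"wz":0},
])

```text
time: 8.15
tool_pos: [482.5, -49.5, 204.2]
tcp_rot: [180.0, 0.0, 88.6]
ft_force: [-2.2, -0.5, 3.4]
finger_gap: 63.6
```

arm_command([
  {"jaw":1,"dx":0,"dy":6,"dz":0,"wx":0,"wy":0,"wz":0},
  {"jaw":1,"dx":0,"dy":12,"dz":0,"wx":0,"wy":0,"wz":0},
  {"jaw":1,"dx":0,"dy":18,"dz":0,"wx":0,"wy":0,"wz":0},
  {"jaw":1,"dx":0,"dy":24,"dz":0,"wx":0,"wy":0,"wz":0},
  {"jaw":1,"dx":0,"dy":30,"dz":0,"wx":0,"wy":0,"wz":0},
  {"jaw":1,"dx":0,"dy":36,"dz":0,"wx":0,"wy":0,"wz":0},
  {"jaw":1,"dx":0,"dy":42,"dz":0,"wx":0,"wy":0,"wz":0},
  {"jaw":1,"dx":0,"dy":42,"dz":0,"wx":0,"wy":0,"wz":0},
])

```text
time: 8.95
tool_pos: [525.3, -50.6, 204.2]
tcp_rot: [179.9, 0.0, 88.6]
ft_force: [1.7, -0.3, 3.5]
finger_gap: 63.1
```

```bash
python3 look.py 5
```

```text
[525.3 -50.6 204.2] [179.9   0.   88.6] 63.1 [ 1.7 -0.3  3.5]
rack xy -75.9 -0.3
```

View pics/look5.png

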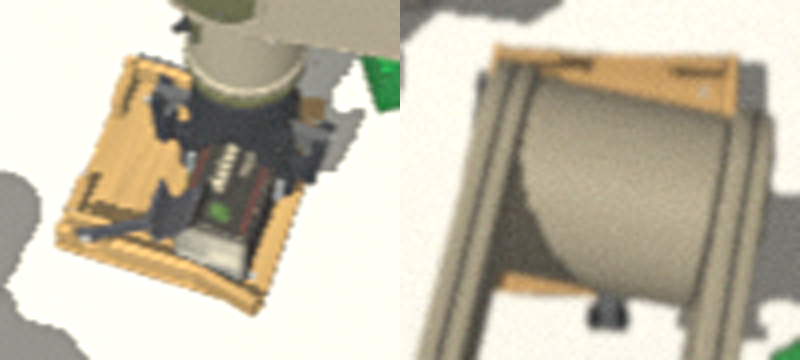

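arm_command([
  {"jaw":1,"dx":0,"dy":5,"dz":0,"wx":0,"wy":0,"wz":0},
  {"jaw":1,"dx":0,"dy":10,"dz":0,"wx":0,"wy":0,"wz":0},
  {"jaw":1,"dx":0,"dy":15,"dz":0,"wx":0,"wy":0,"wz":0},
  {"jaw":1,"dx":0,"dy":20,"dz":0,"wx":0,"wy":0,"wz":0},
  {"jaw":1,"dx":0,"dy":25,"dz":0,"wx":0,"wy":0,"wz":0},
  {"jaw":1,"dx":0,"dy":30,"dz":0,"wx":0,"wy":0,"wz":0},
  {"jaw":1,"dx":0,"dy":35,"dz":0,"wx":0,"wy":0,"wz":0},
  {"jaw":1,"dx":0,"dy":40,"dz":0,"wx":0,"wy":0,"wz":0},
  {"jaw":1,"dx":0,"dy":45,"dz":0,"wx":0,"wy":0,"wz":0},
  {"jaw":1,"dx":0,"dy":45,"dz":0,"wx":0,"wy":0,"wz":0},
])

```text
time: 10.05
tool_pos: [569.5, -51.6, 204.0]
tcp_rot: [-180.0, 0.0, 88.6]
ft_force: [-0.9, 0.7, 3.8]
finger_gap: 63.3
```

```bash
python3 look.py 6
```

```text
[569.5 -51.6 204. ] [-180.     0.    88.6] 63.3 [-0.9  0.7  3.8]
rack xy -31.8 -0.3
```

View pics/look6.png

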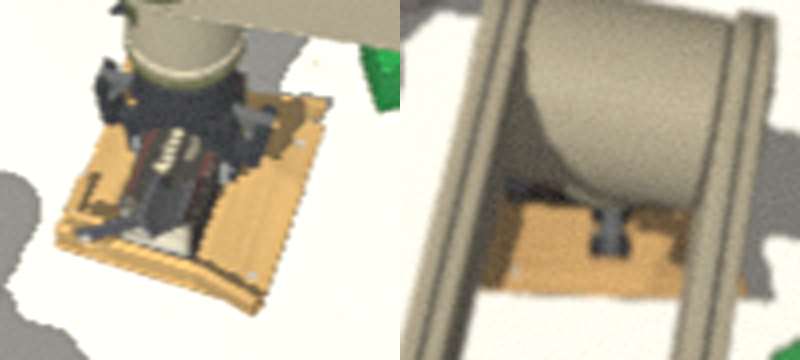

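The latch is riding on the box top and the forces are low. Next I push towards the stops.

arm_command([
  {"jaw":1,"dx":0,"dy":5,"dz":0,"wx":0,"wy":0,"wz":0},
  {"jaw":1,"dx":0,"dy":10,"dz":0,"wx":0,"wy":0,"wz":0},
  {"jaw":1,"dx":0,"dy":15,"dz":0,"wx":0,"wy":0,"wz":0},
  {"jaw":1,"dx":0,"dy":20,"dz":0,"wx":0,"wy":0,"wz":0},
  {"jaw":1,"dx":0,"dy":24,"dz":0,"wx":0,"wy":0,"wz":0},
  {"jaw":1,"dx":0,"dy":27,"dz":0,"wx":0,"wy":0,"wz":0},
  {"jaw":1,"dx":0,"dy":27,"dz":0,"wx":0,"wy":0,"wz":0},
  {"jaw":1,"dx":0,"dy":27,"dz":0,"wx":0,"wy":0,"wz":0},
])

```text
time: 10.95
tool_pos: [596.1, -52.3, 204.0]
tcp_rot: [-180.0, 0.0, 88.6]
ft_force: [-2.7, -0.4, 5.5]
finger_gap: 63.2
```

```bash
python3 look.py 7
```

```text
[596.1 -52.3 204. ] [-180.     0.    88.6] 63.2 [-2.7 -0.4  5.5]
rack xy -5.1 -0.3
```

View pics/look7.png

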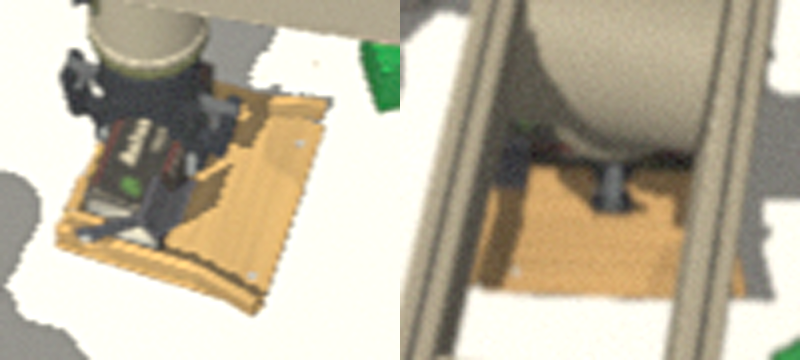

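arm_command([
  {"jaw":1,"dx":0,"dy":1.5,"dz":0,"wx":0,"wy":0,"wz":0},
  {"jaw":1,"dx":0,"dy":3,"dz":0,"wx":0,"wy":0,"wz":0},
  {"jaw":1,"dx":0,"dy":4,"dz":0,"wx":0,"wy":0,"wz":0},
  {"jaw":1,"dx":0,"dy":4,"dz":0,"wx":0,"wy":0,"wz":0},
])

```text
time: 11.45
tool_pos: [600.0, -52.4, 204.0]
tcp_rot: [-179.9, -0.0, 88.6]
ft_force: [-2.2, -0.9, 6.0]
finger_gap: 63.6
```

arm_command([
  {"jaw":1,"dx":0,"dy":1,"dz":0,"wx":0,"wy":0,"wz":0},
  {"jaw":1,"dx":0,"dy":2,"dz":0,"wx":0,"wy":0,"wz":0},
  {"jaw":1,"dx":0,"dy":2,"dz":0,"wx":0,"wy":0,"wz":0},
])

```text
time: 11.75
tool_pos: [601.9, -52.4, 204.0]
tcp_rot: [-179.9, 0.0, 88.6]
ft_force: [-3.7, -0.5, 6.2]
finger_gap: 63.7
```

arm_command([
  {"jaw":1,"dx":0,"dy":1,"dz":0,"wx":0,"wy":0,"wz":0},
  {"jaw":1,"dx":0,"dy":2,"dz":0,"wx":0,"wy":0,"wz":0},
  {"jaw":1,"dx":0,"dy":2,"dz":0,"wx":0,"wy":0,"wz":0},
])

```text
time: 12.05
tool_pos: [603.0, -52.5, 203.9]
tcp_rot: [-179.7, -0.0, 88.5]
ft_force: [-11.7, 0.1, 12.8]
finger_gap: 63.3
```

```bash
python3 look.py 8
```

```text
[603.  -52.5 203.9] [-179.7   -0.    88.5] 63.3 [-11.7   0.1  12.8]
rack xy 1.8 -0.3
```

View pics/look8.png

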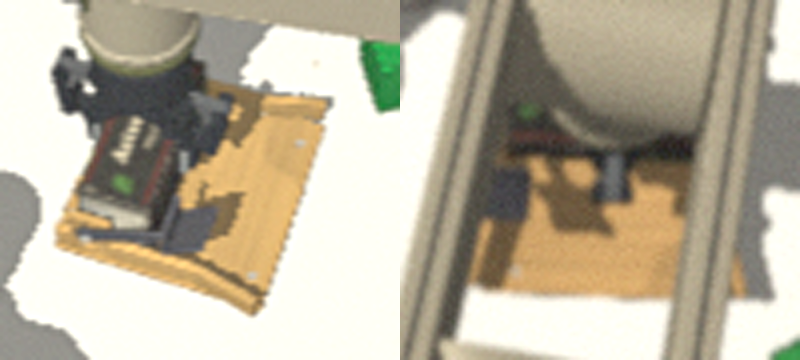

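The latch is down behind the box (side crop ~195,230) and the box is against the stops. Opening the jaws.

arm_command([
  {"jaw":0,"dx":0,"dy":0,"dz":0,"wx":0,"wy":0,"wz":0},
  {"jaw":0,"dx":0,"dy":0,"dz":0,"wx":0,"wy":0,"wz":0},
  {"jaw":0,"dx":0,"dy":0,"dz":0,"wx":0,"wy":0,"wz":0},
  {"jaw":0,"dx":0,"dy":0,"dz":0,"wx":0,"wy":0,"wz":0},
  {"jaw":0,"dx":0,"dy":0,"dz":0,"wx":0,"wy":0,"wz":0},
  {"jaw":0,"dx":0,"dy":0,"dz":0,"wx":0,"wy":0,"wz":0},
  {"jaw":0,"dx":0,"dy":0,"dz":0,"wx":0,"wy":0,"wz":0},
])

```text
time: 12.85
tool_pos: [604.3, -52.5, 204.0]
tcp_rot: [180.0, 0.0, 88.6]
ft_force: [-0.5, -0.2, 1.1]
finger_gap: 85.5
```

arm_command([
  {"jaw":0,"dx":0,"dy":0,"dz":-15,"wx":0,"wy":0,"wz":0},
  {"jaw":0,"dx":0,"dy":0,"dz":-40,"wx":0,"wy":0,"wz":0},
  {"jaw":0,"dx":0,"dy":0,"dz":-80,"wx":0,"wy":0,"wz":0},
  {"jaw":0,"dx":0,"dy":0,"dz":-120,"wx":0,"wy":0,"wz":0},
  {"jaw":0,"dx":0,"dy":0,"dz":-160,"wx":0,"wy":0,"wz":0},
  {"jaw":0,"dx":0,"dy":0,"dz":-200,"wx":0,"wy":0,"wz":0},
  {"jaw":0,"dx":-50,"dy":-15,"dz":-200,"wx":0,"wy":0,"wz":0},
  {"jaw":0,"dx":-100,"dy":-30,"dz":-200,"wx":0,"wy":0,"wz":0},
  {"jaw":0,"dx":-150,"dy":-45,"dz":-200,"wx":0,"wy":0,"wz":0},
  {"jaw":0,"dx":-200,"dy":-60,"dz":-200,"wx":0,"wy":0,"wz":0},
  {"jaw":0,"dx":-250,"dy":-60,"dz":-200,"wx":0,"wy":0,"wz":0},
  {"jaw":0,"dx":-250,"dy":-60,"dz":-200,"wx":0,"wy":0,"wz":0},
])

```text
time: 14.05
tool_pos: [536.4, -305.7, 405.4]
tcp_rot: [180.0, 0.1, 88.3]
ft_force: [0.2, -0.2, 0.5]
finger_gap: 85.2
```

```bash
python3 look.py 9
```

```text
[ 536.4 -305.7  405.4] [1.80e+02 1.00e-01 8.83e+01] 85.2 [ 0.2 -0.2  0.5]
rack xy -58.6 -255.1
```

View pics/look9.png

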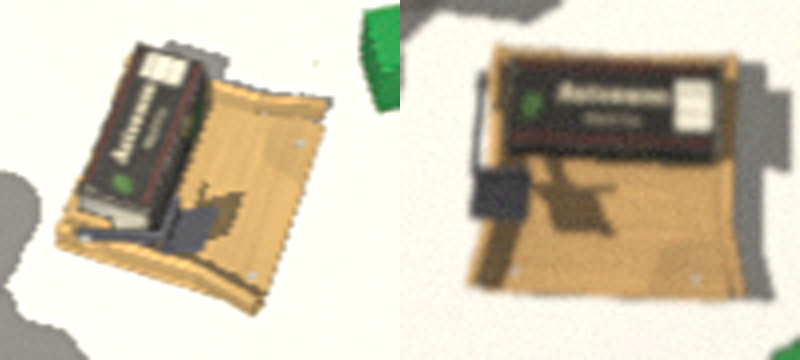

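View pics/side9raw.png

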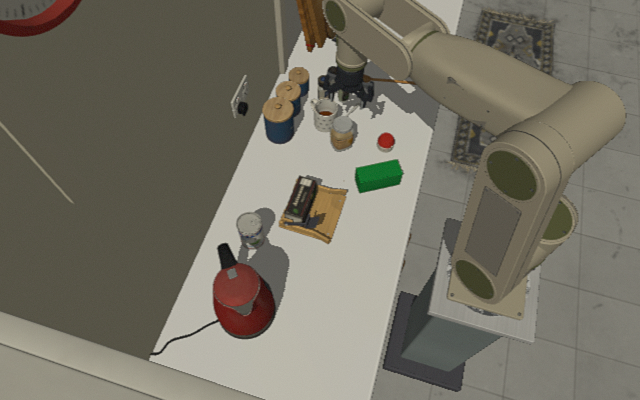

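The box sits home and square against both stops. The latch block is at top px (288–302, 197–209), the same place as at the start, so it is down. The jar, tin and timer haven't moved.

```bash
python3 -c "
from bench import *
print(hand_in())"
```

```text
the job is handed in; nothing more can be done
None
```

The tea box is home in the rack with the latch down behind it, and the job is handed in at about 14 s of the 45 s allowed. I took the dark box across its 64 mm (measured gap about 63 mm) and set it on the rack floor in front of the latch. I then slid it in broadside, so its leading edge lifted the latch. I pushed until the end stops pushed back with about 12 N, then opened the jaws and withdrew straight up.

**Last checks:**
- **Box:** it lies upright and square against the stops.
- **Latch:** it shows at the same pixels in the top view as before the job, so it is down.
- **Bystanders:** the jar, tin and timer look unmoved in the side picture.
- **Forces:** no reading at the end of a move passed about 13 N per axis.

**Disagreements:**
- **Box size:** the box measured about 5–10 mm smaller in the images than listed, but the gripper read about 63 mm.
- **Rack position:** the networks' rack points differed by up to about 4 px from my edge fit. I used the edge fit, and the stops were met about 2 mm past the home position it predicted.

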